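# Square the drilling template in the jig

## Task

Push the aluminium template by its far stepped corner until its opposite, notched corner sits on the steel peg, then, keeping that notch on the peg, push the corner round so that the template turns counter-clockwise until its short edge bears on the brass sprung stop. Lean on the stop firmly but gently for half a second (about 10 newtons, never over 20; no more than 25 on the peg), let go so the template rests square, and then swing the red turn-button fully across the template's edge. Leave everything else on the bench as it is.

Things in the scene. Friction and masses are not known exactly. Their poses are not given: they have to be found in the camera images.
- jig: Fixed drilling jig: plywood board 340 mm (its x) by 260 mm (its y), 18 mm thick, on the bench; its place varies. Origin on the bench top under the centre of the template when that is home; the board's upper face is 18 mm above it. Carries the peg, the sprung stop and the turn-button. Home, the template's x and y axes are parallel to the jig's
- peg: Fixed upright steel peg, 12 mm diameter, 24 mm tall, in a brass collar. Origin on its axis at the board's upper face, at (-68, -36) mm in the jig's x, y
- template: Loose aluminium plate 160 mm (x) by 96 mm (y), 10 mm thick, 0.3 to 0.55 kg, flat on the board. Its -x -y corner (notch) and +x +y corner (push step) are cut away as square 18 x 18 mm steps. Origin: underside of the notch's seat point. Starts 12 to 25 mm off the peg to the jig's +x (within 5 mm in y), turned 0.4 to 0.65 rad clockwise from home: it must turn counter-clockwise
- notch (a point): The notch's seat point, half-way up the thickness: where the peg's axis comes when the peg touches both faces of the notch step (6 mm from each face)
- push_step (a point): Inner corner of the push step, where its two 18 mm faces (one facing the template's +x, one +y) meet, half-way up the thickness; (130, 66) mm from the notch point in the template's x, y. A finger in this step can push the plate to the peg and round it. Free, it slides with 1 to 4 N; turning it about the peg takes some 0.12 N m
- plate_center (a point): Centre of the template, half-way up its thickness
- stop: Brass shoe, 18 mm wide, of the sprung stop (blue block), at the jig's -x side. Its origin is on its face at the board's upper face; the face looks to the jig's +x; the +y end of the template's short -x edge lies flat on it when home. The spring holds it forward with 5 N, then gives 1 mm per 4 N, 6 mm at most. Let go, it pushes the template back to nearly square
- stop_face (a point): Middle of the stop shoe's face, 6 mm above the board; 79 mm from the peg axis in the jig's y. When pressed, the template bears on it with its full corner, 84 mm from the peg in y
- button (a joint): Red turn-button on a brass post beside the template, rad: 0 = parked along the jig's +x; grows clockwise seen from above; 1.57 = pointing to the jig's -y, across the template's edge, 3.5 mm above it; end stop 1.62. Friction hinge, about 1.5 N at the stub, stays where left. Starts at 0 to 0.3
- button_stub (a point): Centre of the black upright stub (14 mm diameter, from 43.5 to 73.5 mm above the bench) on the turn-button, 50 mm from its pivot; push or pinch it to turn the button. The red arm under it is 62 mm long, 18 mm wide, 12 mm thick
- button_pivot (a point): Turn-button's pivot axis, at stub height; at (-20, 82) mm in the jig's x, y
- tin: Bystander, leave alone: closed round brass tin of small pins, 48 mm across, 26 mm high, standing on the jig board
- offcut: Bystander, leave alone: maple offcut 50 x 28 x 16 mm lying on the jig board
- glue: Bystander, leave alone: yellow glue bottle, 52 mm across, 130 mm high
- screwdriver: Bystander, leave alone: screwdriver lying on the bench
- hammer: Bystander, leave alone: hammer lying on the bench
- bridge: Bystander, leave alone: dark wooden guitar bridge, 180 x 30 mm
Mind the look-alikes: they are no part of the job. Of the things shaped like the template, the aluminium one is meant.

How it is judged:
By the outcome, as a careful person would: the job done as asked, in the order asked, and still so for the second after the job is handed in, with the robot touching nothing.
It also fails if it takes over 72 s, if anything falls off the work surface, if the arm or the gripper's body presses on something with over 40 N, if the wrist force passes 120 N, or if a joint passes its speed limit or range.

## Robot

A 6-joint arm with a two-finger parallel gripper is mounted at the origin on the work surface. World frame = base frame: x ahead of the robot, y to its left, z up, the work surface at z = 0. Lengths are in m, angles in rad, forces in N, time in s.
With the tool pointing down it reaches from about 0.35 to 0.775 m from the base axis. Payload 5.5 kg.
Tool frame: the origin (TCP) lies at the centre of the arm's flange, where the gripper is bolted on; the fingertips stand 173 mm ahead of it and the grasp point (between the pads) lies 155 mm ahead of it; z points along the fingers, y is the line along which they close (so a half turn about z gives the same grasp; the last joint's range is limited). The gripper opens to 85 mm and grips with 20 to 120 N. Pads are 22 mm wide; open, the fingers measure 114 mm over their backs; the gripper's body (76 mm by 85 mm) begins 54 mm behind the grasp point. The pads swing forward as they close: fully open they stand 13 mm farther back than shut.
Start: joints at [1.097, 0.313, 0.046, 1.304, 0, 1.431], TCP at [0.188, 0.543, 0.405] pointing down, gripper open.
Joint ranges: [-2.76, 2.76], [-0.86, 1.69], [-1.03, 1.26], [-2.2, 2.34], [-1.47, 1.5], [-3.14, 3.14]. Speed limits (rad/s): [2.57, 2.57, 3.14, 3.14, 3.14, 3.14].

## Interface

Orientations are given as a unit quaternion [x, y, z, w].
In Python, from rig import ctrl gives the robot as it stands. The module is installed in compiled form; this text tells all that it offers.
- The arm moves only by the shell command python3 -m creep 'ROWS'. ROWS is JSON, a list of rows, each a list of 3 entries, a list of its own where there are three numbers: the turn, a rotation vector about the tool's x, y, z in units of 8 degrees (1.0 is 8 degrees), then the shift along the tool's x, y, z in units of 30 mm (1.0 is 30 mm), then the closure, from 0 (fully open) to 1 (shut). In form: [[[wx, wy, wz], [tx, ty, tz], fingers], ...]. A call has exactly 5 rows; each row is the pose to reach, as a shift and turn from the pose commanded when the call began, along the tool's axes at that moment; what a row does not reach only later rows make up. A row lasts 1/10 s, in which the tool goes at most 50 mm and 8.59 degrees, less where a joint would pass 70% of its speed; a pose out of reach is approached as far as the arm can. A call with a gripper value outside its range is refused whole. The fingers move at their own pace and stop on an object; the grip force is fixed at half the most. Time passes only in rows, so rows that repeat a pose let the fingers close, or fill a call up. It gives the time, the measured TCP pose, the force, the opening and the grip force at its end, in the units of the state.
- ctrl.sense(): the state, without advancing time (a new reading comes with each control period).
- ctrl.read_camera(name): name is "side" or "top"; returns (picture, depth): 480x640x3 uint8, blue, green, red; 480x640 float32, m along the optical axis (not along the pixel's ray), 0 where there is no reading.
- ctrl.get_calibration(name): a dict with "vfov" (degrees; the focal length in pixels is half the picture's height over the tangent of half this angle, whatever the lens; pixels are square), "cx", "cy" (the principal point, pixels), "rvec" (rotation vector, rad) and "tvec" (3), from world to camera coordinates, as OpenCV has them. Camera axes: x right, y down, z forward; pixel columns grow to the right and rows downward; lengths in m; the calibration is good to about 2 mm. A picture is of the moment at which its call begins. get_calibration takes no time and is no camera call.
- ctrl.close_job(): hands the job in; it is judged then, once.
Trained networks look in the newest picture that a camera, given by its name, has taken for a name from the list of things; names that differ only in an ending like _2 or _b are one class to them, and where a whole thing is asked for, a point or a joint stands for the part that bears it (a point fixed in the world has none). Each returns a list of dicts, best first, with "confidence" (0 to 1); they miss things now and then, are a little off and sometimes report something else, mostly with a low value. They report only what shows in the picture. A call takes as long as a camera call. They do not tell look-alikes from the thing itself.
- ctrl.cut_out(camera, label): "region" (480x640 bool, what is visible of it) and "rect" ([left, top, width, height] in pixels, round what is visible of it).
- ctrl.pinpoint(camera, label): "centre" ([column, row] in pixels: a listed point, or the origin of a listed thing).
The state is a dict: "t": time; "joint_positions": joint angles; "joint_vel": joint speeds; "joint_efforts": joint torques, N m; "eef_pos": TCP position; "orientation": TCP orientation; "contact_force": force on the tool from outside, world axes, zero at the start; "ft_torque": the same for the moment, N m; "opening": finger opening in m; "finger_force": force on a finger pad.
Only numpy, scipy, OpenCV 4.12 (cv2) and the standard library are available. Lean on these libraries where they do the work, as an engineer would, in place of code of your own. Each camera call takes 0.05 s, during which the arm holds its last target. There are 200 camera calls.

## Working session

There is one attempt and no reset: what is moved stays moved. The work goes in short steps, Python scripts to look and compute and a shell command to move; the robot and the scene stay as the last step left them, time stands still between calls to the robot, and variables do not carry over. Pictures are saved under pics/ and viewed, at most 11 in all, crops included, and the job is handed in when it is done.

```bash
mkdir -p pics; cat > h.py <<'E'
import numpy as np, cv2
from rig import ctrl
from scipy.spatial.transform import Rotation as R
def cam(n):
    c=ctrl.get_calibration(n); f=240/np.tan(np.radians(c["vfov"])/2)
    K=np.array([[f,0,c["cx"]],[0,f,c["cy"]],[0,0,1]]); M=cv2.Rodrigues(np.array(c["rvec"],float))[0]
    return K,M,np.array(c["tvec"],float).ravel()
def onz(n,px,z):
    K,M,t=cam(n); r=M.T@np.linalg.inv(K)@[px[0],px[1],1]; o=-M.T@t
    return o+r*(z-o[2])/r[2]
def deproj(n,px,d):
    K,M,t=cam(n); return M.T@(np.linalg.inv(K)@[px[0],px[1],1]*d-t)
def proj(n,p):
    K,M,t=cam(n); q=K@(M@np.array(p)+t); return q[:2]/q[2]
E
python3 - <<'E'
from h import *
s=ctrl.sense(); print(s)
for n in("top","side"):
    im,d=ctrl.read_camera(n); cv2.imwrite(f"pics/{n}0.png",im); np.save(f"pics/{n}d0.npy",d)
    K,M,t=cam(n); print(n,K[0,0],-M.T@t)
    for l in("jig","peg","template","notch","push_step","plate_center","stop","stop_face","button_stub","button_pivot","tin","offcut"):
        for r in ctrl.pinpoint(n,l)[:3]:
            c=r["centre"];print(n,l,round(r["confidence"],2),np.round(c),[np.round(onz(n,c,z),4)[:2] for z in(0.018,0.023,.0585)])
E
```

```text
{'t': 0.0, 'joint_positions': array([ 1.09739797e+00,  3.13995175e-01,  4.49965066e-02,  1.30360316e+00,
       -5.11015257e-05,  1.43124281e+00]), 'joint_vel': array([-0.0004318 ,  0.00105215, -0.00052708, -0.000996  ,  0.00195096,
        0.00102743]), 'joint_efforts': array([ 8.26597193e-05, -4.80629396e+01,  2.98531812e+01,  1.91420614e-02,
       -1.43661196e-04,  1.83598246e-05]), 'eef_pos': array([0.18831526, 0.54308244, 0.40381873]), 'orientation': array([ 1.66148248e-01,  9.86100372e-01, -8.68391781e-04, -2.47999741e-04]), 'contact_force': array([-0.02349472, -0.06642592,  0.09918544]), 'ft_torque': array([ 0.0415538 ,  0.01007255, -0.0198401 ]), 'finger_force': 0.0, 'opening': 0.08504627829763663}
top 578.9970023914852 [0.43862419 0.01939815 1.38450861]
top jig 0.94 [309. 234.] [array([0.537 , 0.0281]), array([0.5367, 0.028 ]), array([0.5341, 0.0278])]
top peg 0.55 [336. 218.] [array([ 0.5737, -0.0361]), array([ 0.5732, -0.0359]), array([ 0.5697, -0.0345])]
top template 0.87 [337. 217.] [array([ 0.5754, -0.0371]), array([ 0.5749, -0.0369]), array([ 0.5713, -0.0354])]
top te
[... 3740 characters left out ...]
-0.0418]), array([ 0.466 , -0.0631])]
side stop_face 0.49 [334. 269.] [array([ 0.5001, -0.0496]), array([ 0.4966, -0.0526]), array([ 0.4719, -0.0735])]
side button_stub 0.66 [289. 243.] [array([0.495 , 0.0864]), array([0.4915, 0.0828]), array([0.467 , 0.0569])]
side button_stub 0.39 [316. 253.] [array([0.5114, 0.0174]), array([0.5078, 0.0141]), array([ 0.4827, -0.0093])]
side button_pivot 0.62 [299. 253.] [array([0.4859, 0.0459]), array([0.4825, 0.0425]), array([0.4583, 0.0181])]
side tin 0.65 [378. 251.] [array([ 0.6111, -0.0893]), array([ 0.607, -0.092]), array([ 0.5783, -0.1116])]
side offcut 0.7 [326. 286.] [array([ 0.4497, -0.0698]), array([ 0.4464, -0.0726]), array([ 0.4235, -0.0929])]
```

```bash
python3 - <<'E'
import cv2
a=cv2.imread("pics/top0.png")[150:320,200:420]; cv2.imwrite("pics/t0c.png",cv2.resize(a,None,fx=3.5,fy=3.5,interpolation=cv2.INTER_CUBIC))
a=cv2.imread("pics/side0.png"); cv2.imwrite("pics/s0c.png",cv2.resize(a[140:340,200:460],None,fx=3,fy=3,interpolation=cv2.INTER_CUBIC))
E
```

```text
(no output)
```

View pics/t0c.png

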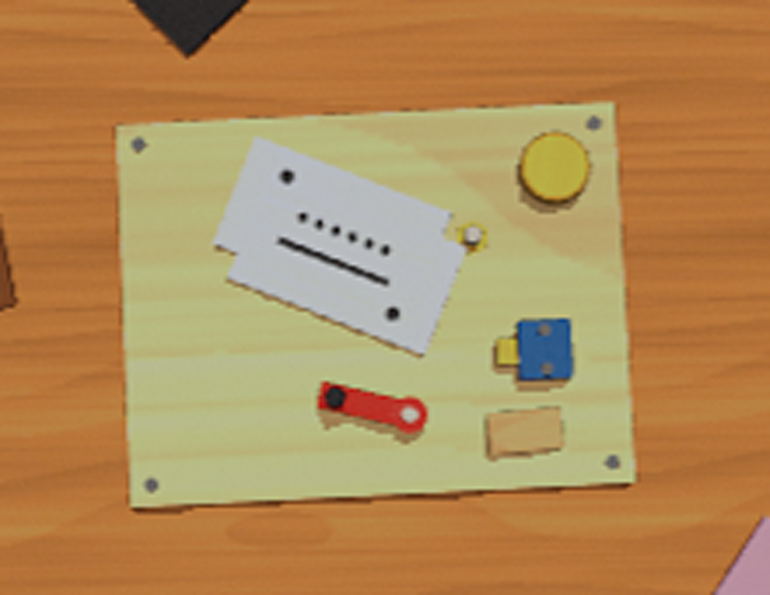

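View pics/s0c.png

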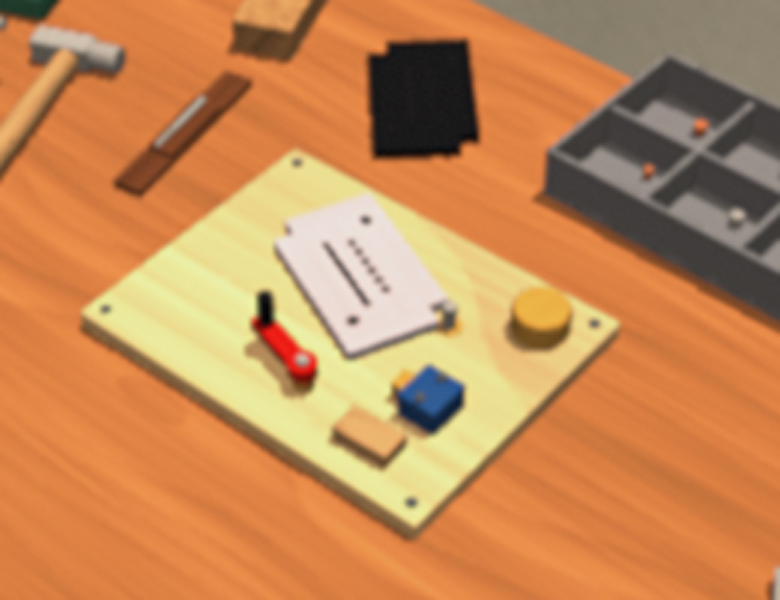

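The top view shows the aluminium template at about (300,215) px, with the peg at (335,217), the stop shoe at (345,250), the button pivot at (317,268) and the stub at (296,264). The side view agrees. Next I'll fit the poses.

```bash
cat >> h.py <<'E'
from scipy.optimize import least_squares
P=np.array([[18,0],[160,0],[160,78],[142,78],[142,96],[0,96],[0,18],[18,18]],float)-[12,12]  # notch frame, mm
def polyd(pts,poly):
    c=(poly*20).astype(np.float32).reshape(-1,1,2)
    return np.array([cv2.pointPolygonTest(c,(float(p[0]*20),float(p[1]*20)),True)/20 for p in pts])
def fit_template(n,im,x0,seed):
    K,M,t=cam(n); g=cv2.cvtColor(im,cv2.COLOR_BGR2HSV)
    m=((g[...,1]<60)&(g[...,2]>130)).astype(np.uint8)
    m=cv2.morphologyEx(m,cv2.MORPH_CLOSE,np.ones((7,7)) )
    nl,lab,st,_=cv2.connectedComponentsWithStats(m)
    k=lab[int(seed[1]),int(seed[0])]; cs,_=cv2.findContours((lab==k).astype(np.uint8),cv2.RETR_EXTERNAL,cv2.CHAIN_APPROX_NONE)
    c=max(cs,key=cv2.contourArea).reshape(-1,2)
    w=np.array([onz(n,p,.028)[:2] for p in c])*1000
    def f(x):
        Rm=np.array([[np.cos(x[2]),-np.sin(x[2])],[np.sin(x[2]),np.cos(x[2])]])
        return polyd((w-x[:2])@Rm,P)-0.9   # contour pixels lie half a pixel inside
    r=least_squares(f,x0,loss="soft_l1",x_scale=[1,1,.01],diff_step=1e-4)
    return r.x,np.sqrt(np.mean(r.fun**2)),st[k]
E
python3 - <<'E'
from h import *
for n in("top","side"):
    im=cv2.imread(f"pics/{n}0.png")
    sd={"top":(300,225),"side":(320,245)}[n]
    print(n,fit_template(n,im,[575,-22,1.13],sd), im[sd[1],sd[0]])
    # colours
    g=cv2.cvtColor(im,cv2.COLOR_BGR2HSV)
    b=((g[...,0]>20)&(g[...,0]<40)&(g[...,1]>40)&(g[...,1]<160)&(g[...,2]>120)).astype(np.uint8)
    nl,lab,st,_=cv2.connectedComponentsWithStats(b); k=1+np.argmax(st[1:,4]); 
    cs,_=cv2.findContours((lab==k).astype(np.uint8),cv2.RETR_EXTERNAL,cv2.CHAIN_APPROX_NONE)
    c=max(cs,key=cv2.contourArea).reshape(-1,2); w=np.array([onz(n,p,.018)[:2] for p in c],np.float32)*1000
    (cx,cy),(a,bb),ang=cv2.minAreaRect(w); print("board",cx,cy,a,bb,ang,st[k])
    for nm,mk,z in(("red",((g[...,0]<6)|(g[...,0]>174))&(g[...,1]>180)&(g[...,2]>100),.0435),("blue",(g[...,0]>100)&(g[...,0]<125)&(g[...,1]>150),.05)):
        x0,y0,w_,h_=st[k][:4]; q=np.zeros_like(mk);q[y0:y0+h_,x0:x0+w_]=mk[y0:y0+h_,x0:x0+w_]
        ys,xs=np.nonzero(q); print(nm,len(xs),onz(n,(xs.mean(),ys.mean()),z))
    d=np.load(f"pics/{n}d0.npy")
for n,p in(("peg",(334.9,217.4)),("pivot",(317,268)),("stub",(296,263.7)),("shoe L",(342,250.3)),("shoe R",(348,250.3))):
    dd=d=np.load("pics/topd0.npy"); k=dd[int(round(p[1])),int(round(p[0]))]; print(n,deproj("top",p,k),[onz("top",p,z).round(4)[:2] for z in(.03,.042,.0475,.0735)])
E
```

```text
top (array([577.42466196, -19.31978087,   1.18255157]), np.float64(2.9666802186933303), array([ 260,  189,   78,   62, 2763], dtype=int32)) [183 180 176]
board 531.2488403320312 34.753692626953125 258.298095703125 339.1347961425781 1.754729986190796 [  233   179   149   116 11457]
red 180 [0.46050107 0.03534854 0.0435    ]
blue 200 [ 0.49656357 -0.07736871  0.05      ]
side (array([573.14281648, -22.27189507,   1.16724776]), np.float64(2.459077737567681), array([ 292,  204,   60,   54, 1874], dtype=int32)) [201 208 229]
board 528.6915283203125 31.689239501953125 257.709228515625 340.1844787597656 1.5606497526168823 [ 228  191  154  124 6974]
red 141 [0.45362393 0.0281714  0.0435    ]
blue 214 [ 0.48179243 -0.09064575  0.05      ]
peg [ 0.57202659 -0.03210262  0.04278363] [array([ 0.5733, -0.0326]), array([ 0.5721, -0.0321]), array([ 0.5716, -0.0319]), array([ 0.569 , -0.0309])]
pivot [0.45515251 0.01167033 0.04372407] [array([0.4553, 0.0116]), array([0.4552, 0.0117]), array([0.4551, 0.0117]), array([0.4548, 0.0118])]
stub [0.46528246 0.05900791 0.07708761] [array([0.4662, 0.0604]), array([0.466 , 0.0601]), array([0.4659, 0.0599]), array([0.4654, 0.0591])]
shoe L [ 0.49542012 -0.04744589  0.03473365] [array([ 0.4956, -0.0477]), array([ 0.4951, -0.0471]), array([ 0.4949, -0.0468]), array([ 0.4938, -0.0455])]
shoe R [ 0.49487131 -0.0610321   0.04186559] [array([ 0.4954, -0.0617]), array([ 0.4949, -0.061 ]), array([ 0.4946, -0.0607]), array([ 0.4935, -0.0591])]
```

```bash
python3 - <<'E'
s=open("h.py").read()
s=s.replace("np.ones((7,7)) )","np.ones((3,3)))\n    m=cv2.morphologyEx(m,cv2.MORPH_OPEN,np.ones((5,5)))")
s=s.replace('loss="soft_l1"','loss="cauchy",f_scale=.6').replace("np.sqrt(np.mean(r.fun**2))","np.median(abs(r.fun)),np.percentile(abs(r.fun),85)")
open("h.py","w").write(s)
E
python3 - <<'E'
from h import *
for n,sd in(("top",(300,225)),("side",(320,245))):
    im=cv2.imread(f"pics/{n}0.png"); x,*r=fit_template(n,im,[577,-20,1.175],sd); print(n,x,r)
    o=cv2.resize(im,None,fx=4,fy=4)
    c,s=np.cos(x[2]),np.sin(x[2]); q=[proj(n,[*(np.array([c*a-s*b,s*a+c*b])+x[:2])/1000,.028]) for a,b in P]
    cv2.polylines(o,[((np.array(q)+.5)*4).astype(int)],True,(0,0,255),1)
    u,v=sd; cv2.imwrite(f"pics/{n}fit.png",o[v*4-220:v*4+180,u*4-200:u*4+200])
a=np.hstack([cv2.imread("pics/topfit.png"),cv2.imread("pics/sidefit.png")]); cv2.imwrite("pics/fit.png",a)
E
```

```text
top [577.28533033 -19.29093294   1.18213578] [np.float64(0.6384002685546875), np.float64(1.3454870605468752), array([ 262,  190,   71,   60, 2681], dtype=int32)]
side [573.17536013 -22.04884633   1.16622298] [np.float64(1.0842914581298828), np.float64(2.0873388671875), array([ 293,  205,   56,   53, 1851], dtype=int32)]
```

View pics/fit.png

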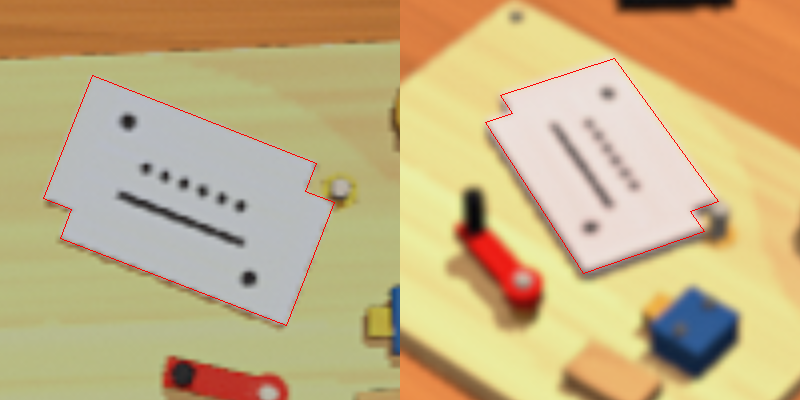

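The overlay fits well: the template's notch is at (577,-19) mm with yaw 1.18, and the push step is at about (268,218) px. I'll close the fingers and move above the push step.

```bash
cat >> h.py <<'E'
def go(x,y,z,yaw):
    "units to bring the TCP to x,y,z (mm), tool y at yaw (rad), tool down"
    s=ctrl.sense(); A=R.from_quat(s["orientation"]); p=s["eef_pos"]*1000
    B=R.from_matrix(np.array([[-np.sin(yaw),np.cos(yaw),0],[np.cos(yaw),np.sin(yaw),0],[0,0,-1]]).astype(float)*np.array([1,1,1]))
    t=A.inv().apply(np.array([x,y,z])-p)/30; w=np.degrees((A.inv()*B).as_rotvec())/8
    print("t",round(s["t"],2),"p",p.round(1),"yaw",round(float(np.arctan2(*A.apply([0,1,0])[1::-1])),4),"F",s["contact_force"].round(1),"-> turn",w.round(3),"shift",t.round(3))
E
python3 -m creep '[[[0,0,0.2],[-3,-1.6,0],1],[[0,0,0.43],[-6,-3.2,0],1],[[0,0,0.43],[-9,-4.8,0],1],[[0,0,0.43],[-12,-6.2,0],1],[[0,0,0.43],[-16,-8.24,0],1]]'
python3 -c "
from h import *
go(561.2,152.6,300,1.178)"
```

```text
t: 1.8
eef_pos: [0.3606, 0.3597, 0.4049]
orientation: [0.195, 0.981, 0.0, 0.0]
contact_force: [0.5, 0.8, -0.2]
opening: 0.0123
finger_force: 0.0
t 1.8 p [360.6 359.7 404.9] yaw 1.1775 F [ 0.5  0.8 -0.2] -> turn [ 0.005  0.003 -0.003] shift [-8.82  -3.817  3.498]
```

```bash

python3 -m creep '[[[0,0,0],[-8.82,-3.82,0],1],[[0,0,0],[-8.82,-3.82,0],1],[[0,0,0],[-8.82,-3.82,0],1],[[0,0,0],[-8.82,-3.82,0],1],[[0,0,0],[-8.82,-3.82,0],1]]'
python3 -c "
from h import *
go(561.2,152.6,250,1.178)"
```

```text
t: 2.3
eef_pos: [0.5346, 0.1797, 0.405]
orientation: [0.196, 0.981, 0.0, 0.0]
contact_force: [0.9, 0.4, -0.6]
opening: 0.0001
finger_force: 0.0
t 2.3 p [534.6 179.7 405. ] yaw 1.1767 F [ 0.9  0.4 -0.6] -> turn [ 0.004  0.003 -0.009] shift [-1.163 -0.496  5.165]
```

```bash

python3 -m creep '[[[0,0,0],[-1.16,-0.5,1],1],[[0,0,0],[-1.16,-0.5,2.5],1],[[0,0,0],[-1.16,-0.5,4],1],[[0,0,0],[-1.16,-0.5,5.17],1],[[0,0,0],[-1.16,-0.5,5.17],1]]'
python3 - <<'E'
from h import *
go(561.2,152.6,200,1.178)
for n in("side","top"):
    im,d=ctrl.read_camera(n); cv2.imwrite(f"pics/{n}1.png",im); np.save(f"pics/{n}d1.npy",d)
    s=ctrl.sense(); p=s["eef_pos"]; print(n,proj(n,p-[0,0,.173]))
    # 3D points on finger: depth-based, near axis and z 0.077..0.12
    K,M,t=cam(n); v,u=np.mgrid[0:480,0:640]; X=np.linalg.inv(K)@np.stack([u.ravel(),v.ravel(),np.ones(u.size)])*d.ravel()
    W=(M.T@(X-t[:,None])).T*1000; W=W[(d.ravel()>0)]
    A=R.from_quat(s["orientation"]); L=A.inv().apply(W-p*1000)
    for z0 in(110,120,130,140,150,160,165,170,175):
        q=L[(abs(L[:,0])<60)&(abs(L[:,1])<70)&(L[:,2]>=z0)&(L[:,2]<z0+5)]
        if len(q): print(z0,len(q),q.min(0).round(1),q.max(0).round(1))
a=cv2.imread("pics/side1.png")[120:320,200:400]; b=cv2.imread("pics/top1.png")[150:350,200:400]
cv2.imwrite("pics/v1.png",cv2.resize(np.hstack([a,b]),None,fx=2,fy=2,interpolation=cv2.INTER_CUBIC))
E
```

```text
t: 2.8
eef_pos: [0.5573, 0.1536, 0.2444]
orientation: [0.196, 0.981, -0.002, -0.005]
contact_force: [-1.2, -0.2, 1.1]
opening: 0.0001
finger_force: 0.0
t 2.8 p [557.3 153.6 244.4] yaw 1.1765 F [-1.2 -0.2  1.1] -> turn [-0.037 -0.064 -0.011] shift [-0.145  0.026  1.477]
side [286.05458889 199.1275861 ]
110 26 [ -8.  -48.3 110.3] [ 19.2  44.4 114.4]
120 18 [ -6.3 -39.7 120.3] [ 16.3  37.9 124.9]
130 19 [ -7.6 -31.  130.1] [ 16.6  23.1 134.6]
140 3 [ 12.7 -11.  140.1] [ 14.7   2.5 144. ]
150 20 [ -3.1 -19.4 150. ] [ 15.2  -0.7 154.7]
160 15 [ -8.1 -18.7 160.1] [ 13.3   4.4 164.7]
165 18 [ -9.4 -17.4 165.1] [ 14.6   3.3 170. ]
170 14 [ -8.5 -14.1 170. ] [ 13.6  -1.8 174.8]
175 2 [ 11.6  -9.5 175.2] [ 12.6   6.4 175.9]
top [253.24375161 222.64039037]
110 2 [ 12.1 -28.4 110.8] [ 14.2 -27.3 113.2]
120 1 [ 14.6 -25.2 120.5] [ 14.6 -25.2 120.5]
```

View pics/v1.png

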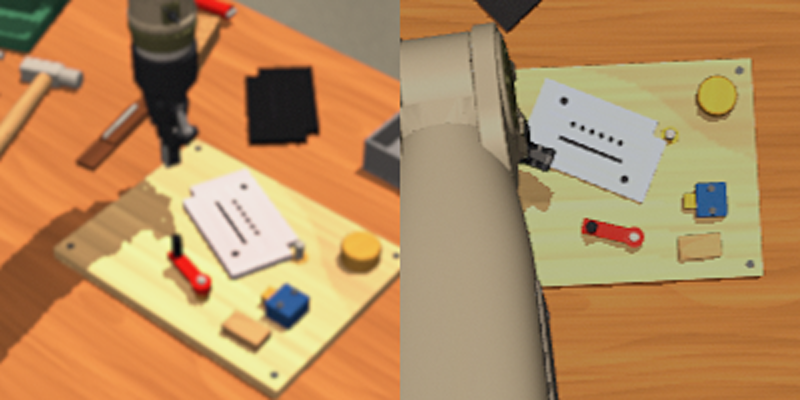

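The fingertips hang beyond the push step (side view about (286,199) px) and the template hasn't moved. Next I descend.

```bash

python3 -m creep '[[[0,0,0],[0,0,0],1],[[0,0,0],[-0.07,0.03,0.5],1],[[0,0,0],[-0.07,0.03,1],1],[[0,0,0],[-0.07,0.03,1.3],1],[[0,0,0],[-0.07,0.03,1.3],1]]'
python3 -c "
from h import *
go(561.2,152.6,194.5,1.178)"
```

```text
t: 3.4
eef_pos: [0.5622, 0.1545, 0.2111]
orientation: [0.196, 0.981, 0.0, 0.0]
contact_force: [0.8, 0.4, 0.0]
opening: -0.0003
finger_force: 0.0
t 3.4 p [562.2 154.5 211.1] yaw 1.1772 F [0.8 0.4 0. ] -> turn [ 0.002  0.003 -0.005] shift [ 0.009 -0.071  0.554]
```

```bash

python3 -m creep '[[[0,0,0],[0,-0.03,0.2],1],[[0,0,0],[0,-0.06,0.4],1],[[0,0,0],[0,-0.06,0.54],1],[[0,0,0],[0,-0.06,0.54],1],[[0,0,0],[0,-0.06,0.54],1]]'
python3 -c "
from h import *
go(561.2,152.6,194.5,1.178)
im,d=ctrl.read_camera('side'); cv2.imwrite('pics/side2.png',im)
a=im[150:270,230:370]; cv2.imwrite('pics/v2.png',cv2.resize(a,None,fx=5,fy=5,interpolation=cv2.INTER_CUBIC))
"
```

```text
t: 3.9
eef_pos: [0.5614, 0.1526, 0.1943]
orientation: [0.196, 0.981, -0.0, -0.0]
contact_force: [0.3, -0.6, 0.6]
opening: -0.0
finger_force: 0.0
t 3.9 p [561.4 152.6 194.3] yaw 1.1769 F [ 0.3 -0.6  0.6] -> turn [-0.001 -0.002 -0.008] shift [ 0.006 -0.003 -0.007]
```

View pics/v2.png

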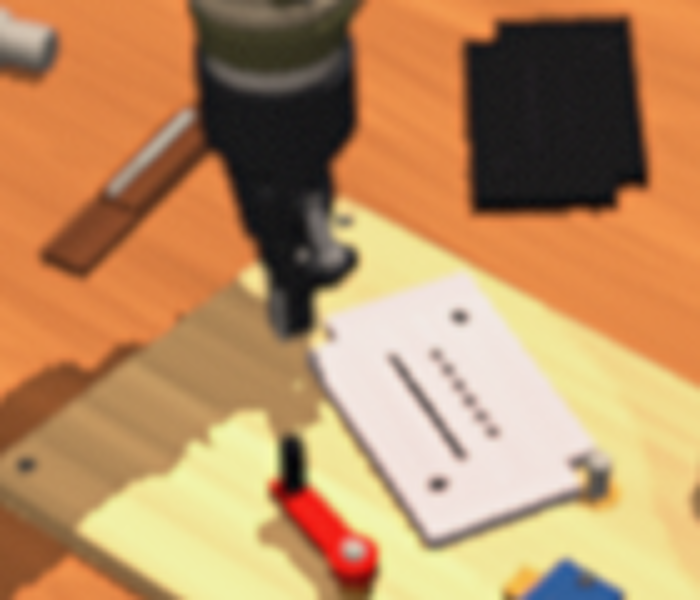

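The finger stands just outside the step: tip at about (288,216) px, inner corner at about (295,216) px. I'll creep in: first along template -x, then -y, reading the force.

```bash
cat >> h.py <<'E'
def fr(yaw=None):
    s=ctrl.sense(); A=R.from_quat(s["orientation"]); print("t",round(s["t"],2),"p",(s["eef_pos"]*1000).round(1),"Ftool(x=templ y,y=templ x)",A.inv().apply(s["contact_force"]).round(1))
E
python3 -m creep '[[[0,0,0],[0,-0.08,0],1],[[0,0,0],[0,-0.16,0],1],[[0,0,0],[0,-0.22,0],1],[[0,0,0],[0,-0.22,0],1],[[0,0,0],[0,-0.22,0],1]]' >/dev/null
python3 -c "
from h import *
fr()"
python3 -m creep '[[[0,0,0],[-0.02,0,0],1],[[0,0,0],[-0.04,0,0],1],[[0,0,0],[-0.06,0,0],1],[[0,0,0],[-0.06,0,0],1],[[0,0,0],[-0.06,0,0],1]]' >/dev/null
python3 -c "
from h import *
fr()"
```

```text
t 4.45 p [558.9 146.4 194.5] Ftool(x=templ y,y=templ x) [-0.  -0.5  0.5]
t 4.95 p [560.6 145.9 194.4] Ftool(x=templ y,y=templ x) [ 0.2  0.  -1. ]
```

```bash

python3 -m creep '[[[0,0,0],[-0.02,0,0],1],[[0,0,0],[-0.04,0,0],1],[[0,0,0],[-0.05,0,0],1],[[0,0,0],[-0.05,0,0],1],[[0,0,0],[-0.05,0,0],1]]' >/dev/null
python3 - <<'E'
from h import *
fr()
im,d=ctrl.read_camera("side");cv2.imwrite("pics/side3.png",im)
x,*r=fit_template("side",im,[573.2,-22,1.166],(320,245)); print(x,r)
a=im[180:260,260:370]; cv2.imwrite('pics/v3.png',cv2.resize(a,None,fx=7,fy=7,interpolation=cv2.INTER_CUBIC))
E
```

```text
t 5.45 p [562.  145.3 194.4] Ftool(x=templ y,y=templ x) [-0.2 -0.3 -0.5]
[573.36527878 -21.34417103   1.15930639] [np.float64(1.383660888671875), np.float64(3.3714620208740236), array([ 293,  205,   56,   53, 1880], dtype=int32)]
```

View pics/v3.png

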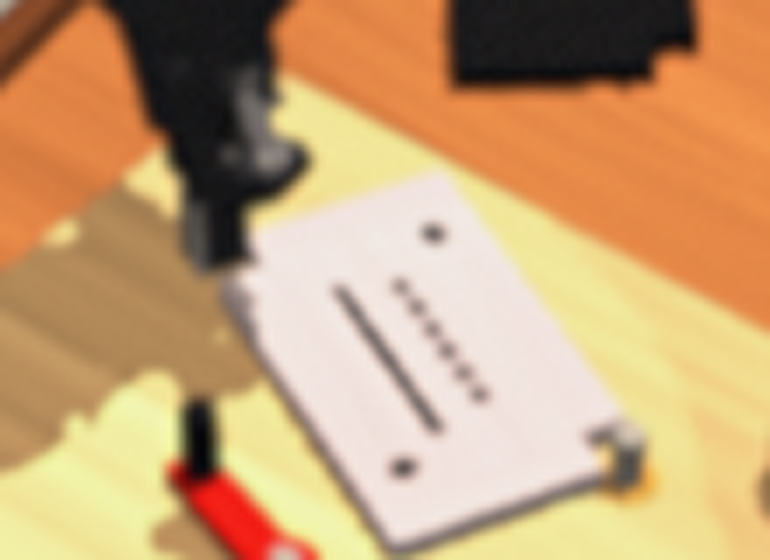

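The finger tip is at the step: in px, tip edge about (294,218) and inner corner about (297,219). The template hasn't moved. Now I push along template -x.

```bash

for i in 1; do python3 -m creep '[[[0,0,0],[0,-0.04,0],1],[[0,0,0],[0,-0.08,0],1],[[0,0,0],[0,-0.12,0],1],[[0,0,0],[0,-0.16,0],1],[[0,0,0],[0,-0.2,0],1]]' >/dev/null; done
python3 - <<'E'
from h import *
fr()
im,d=ctrl.read_camera("side");cv2.imwrite("pics/side4.png",im)
x,*r=fit_template("side",im,[573.2,-22,1.166],(320,245)); print(x,r)
E
```

```text
t 6.0 p [559.7 139.8 194.4] Ftool(x=templ y,y=templ x) [-0.4  1.9  0.7]
[573.25920234 -22.35191405   1.16151325] [np.float64(1.3232917785644531), np.float64(2.7437244415283204), array([ 294,  205,   55,   53, 1862], dtype=int32)]
```

```bash

python3 -m creep '[[[0,0,0],[-0.01,-0.05,0],1],[[0,0,0],[-0.02,-0.1,0],1],[[0,0,0],[-0.03,-0.15,0],1],[[0,0,0],[-0.04,-0.2,0],1],[[0,0,0],[-0.05,-0.25,0],1]]' >/dev/null
python3 - <<'E'
from h import *
fr()
print(onz("side",(349.7,243),.042))
im,d=ctrl.read_camera("side");cv2.imwrite("pics/side5.png",im)
x,*r=fit_template("side",im,[573.2,-22,1.166],(320,245)); print(x,r)
im,d=ctrl.read_camera("top");cv2.imwrite("pics/top5.png",im)
x,*r=fit_template("top",im,[577.2,-22,1.166],(310,225)); print(x,r)
E
```

```text
t 6.55 p [558.1 132.2 194.4] Ftool(x=templ y,y=templ x) [ 1.   3.2 -0.3]
[ 0.56883095 -0.03751732  0.042     ]
[571.50174534 -31.71801302   1.16320657] [np.float64(1.2715387344360352), np.float64(2.8830123901367184), array([ 296,  207,   55,   53, 1878], dtype=int32)]
[575.6141016  -28.66779075   1.1820597 ] [np.float64(0.82061767578125), np.float64(12.60858886718749), array([ 274,  191,   63,   60, 2352], dtype=int32)]
```

```bash

python3 -m creep '[[[0,0,0],[0,-0.03,0],1],[[0,0,0],[0,-0.06,0],1],[[0,0,0],[0.01,-0.09,0],1],[[0,0,0],[0.01,-0.12,0],1],[[0,0,0],[0.01,-0.12,0],1]]' >/dev/null
python3 - <<'E'
from h import *
fr()
im,d=ctrl.read_camera("side");cv2.imwrite("pics/side6.png",im)
x,*r=fit_template("side",im,[571,-32,1.166],(320,245)); print(x,r)
im,d=ctrl.read_camera("top");cv2.imwrite("pics/top6.png",im)
x,*r=fit_template("top",im,[575.2,-29,1.18],(310,225)); print(x,r)
E
```

```text
t 7.15 p [556.5 128.9 194.4] Ftool(x=templ y,y=templ x) [ 1.2  1.9 -0.2]
[570.92620062 -33.16976003   1.16811084] [np.float64(1.357305908203125), np.float64(2.608601531982422), array([ 296,  208,   55,   53, 1878], dtype=int32)]
[574.29128805 -31.80054496   1.18267312] [np.float64(0.8651885986328125), np.float64(13.833977533813096), array([ 276,  191,   61,   60, 2323], dtype=int32)]
```

```bash

python3 -m creep '[[[0,0,0],[0,-0.02,0],1],[[0,0,0],[0,-0.04,0],1],[[0,0,0],[0,-0.06,0],1],[[0,0,0],[0,-0.06,0],1],[[0,0,0],[0,-0.06,0],1]]' >/dev/null
python3 - <<'E'
from h import *
fr()
E
python3 -m creep '[[[0,0,0],[0,-0.02,0],1],[[0,0,0],[0,-0.04,0],1],[[0,0,0],[0,-0.06,0],1],[[0,0,0],[0,-0.06,0],1],[[0,0,0],[0,-0.06,0],1]]' >/dev/null
python3 - <<'E'
from h import *
fr()
im,d=ctrl.read_camera("side");cv2.imwrite("pics/side7.png",im)
x,*r=fit_template("side",im,[571,-32,1.166],(320,245)); print(x,r)
im,d=ctrl.read_camera("top");cv2.imwrite("pics/top7.png",im)
x,*r=fit_template("top",im,[575.2,-29,1.18],(310,225)); print(x,r)
E
```

```text
t 7.75 p [555.8 127.4 194.4] Ftool(x=templ y,y=templ x) [1.1 2.2 0.7]
t 8.25 p [555.1 126.5 194.4] Ftool(x=templ y,y=templ x) [ 3.5  6.4 -0.3]
[570.88519672 -34.3631368    1.17459837] [np.float64(1.306941604614258), np.float64(2.8446781158447267), array([ 296,  208,   55,   54, 1888], dtype=int32)]
[573.7924438  -33.37911502   1.18890251] [np.float64(0.87608642578125), np.float64(14.38314516678535), array([ 277,  192,   61,   59, 2299], dtype=int32)]
```

The template is seated on the peg: the force has risen and the yaw is starting to grow. Now I turn the tool rigidly about the peg, 8° per call.

```bash

python3 -m creep '[[[0,0,-0.2],[0.14,-0.074,0],1],[[0,0,-0.4],[0.275,-0.151,0],1],[[0,0,-0.6],[0.405,-0.233,0],1],[[0,0,-0.8],[0.533,-0.318,0],1],[[0,0,-1],[0.658,-0.406,0],1]]' >/dev/null
python3 - <<'E'
from h import *
fr(); go(555,126,194,1.6)
im,d=ctrl.read_camera("side");cv2.imwrite("pics/side8.png",im)
x,*r=fit_template("side",im,[571,-34,1.31],(320,245)); print(x,r)
im,d=ctrl.read_camera("top");cv2.imwrite("pics/top8.png",im)
x,*r=fit_template("top",im,[573.2,-33,1.32],(310,225)); print(x,r)
E
```

```text
t 8.85 p [532.  122.3 194.5] Ftool(x=templ y,y=templ x) [ 0.9  4.5 -0.9]
t 8.85 p [532.  122.3 194.5] yaw 1.3183 F [0.2 4.6 0.9] -> turn [ 0.008  0.    -2.017] shift [-0.711  0.31   0.016]
[569.5802689  -34.50992123   1.31210742] [np.float64(1.9371414184570312), np.float64(3.573245544433593), array([ 292,  211,   57,   54, 1916], dtype=int32)]
[574.49661613 -33.14658396   1.34510972] [np.float64(0.978305435180664), np.float64(18.94849384716599), array([ 279,  201,   60,   52, 2195], dtype=int32)]
```

```bash

python3 -m creep '[[[0,0,-0.2],[0.134,-0.074,0],1],[[0,0,-0.4],[0.266,-0.151,0],1],[[0,0,-0.6],[0.396,-0.233,0],1],[[0,0,-0.8],[0.523,-0.318,0],1],[[0,0,-1],[0.648,-0.406,0],1]]' >/dev/null
python3 - <<'E'
from h import *
fr(); go(555,126,194,1.6)
im,d=ctrl.read_camera("side");cv2.imwrite("pics/side9.png",im)
x,*r=fit_template("side",im,[571,-34,1.46],(320,245)); print(x,r)
im,d=ctrl.read_camera("top");cv2.imwrite("pics/top9.png",im)
x,*r=fit_template("top",im,[573.2,-33,1.46],(310,235)); print(x,r)
E
```

```text
t 9.45 p [510.1 114.9 194.4] Ftool(x=templ y,y=templ x) [-0.2  3.2 -0.3]
t 9.45 p [510.1 114.9 194.4] yaw 1.4576 F [0.6 3.1 0.3] -> turn [-2.00e-03  1.00e-03 -1.02e+00] shift [-1.444  0.536  0.014]
[568.97085744 -36.79487986   1.44971   ] [np.float64(1.4440284729003907), np.float64(3.5751376342773424), array([ 290,  214,   60,   53, 1918], dtype=int32)]
[574.79081856 -32.98395119   1.49032517] [np.float64(0.8318367004394531), np.float64(21.12599670410156), array([ 283,  209,   57,   44, 2087], dtype=int32)]
```

```bash

python3 -m creep '[[[0,0,-0.1],[0.063,-0.036,0],1],[[0,0,-0.2],[0.127,-0.074,0],1],[[0,0,-0.3],[0.19,-0.112,0],1],[[0,0,-0.4],[0.255,-0.151,0],1],[[0,0,-0.5],[0.318,-0.191,0],1]]' >/dev/null
python3 - <<'E'
from h import *
fr(); go(555,126,194,1.6)
im,d=ctrl.read_camera("side");cv2.imwrite("pics/side10.png",im)
x,*r=fit_template("side",im,[571,-34,1.53],(320,245)); print(x,r)
E
```

```text
t 10.05 p [500.2 110.3 194.4] Ftool(x=templ y,y=templ x) [-0.9  1.5  0.8]
t 10.05 p [500.2 110.3 194.4] yaw 1.527 F [ 1.   1.4 -0.8] -> turn [-0.003  0.001 -0.523] shift [-1.803  0.602  0.013]
[572.37903452 -37.50184858   1.54217546] [np.float64(1.737109375), np.float64(4.348360290527345), array([ 289,  216,   62,   51, 1903], dtype=int32)]
```

```bash

python3 -m creep '[[[0,0,-0.05],[0.01,-0.018,0],1],[[0,0,-0.1],[0.04,-0.036,0],1],[[0,0,-0.15],[0.07,-0.055,0],1],[[0,0,-0.2],[0.105,-0.074,0],1],[[0,0,-0.25],[0.137,-0.093,0],1]]' >/dev/null
python3 - <<'E'
from h import *
fr(); go(555,126,194,1.6)
im,d=ctrl.read_camera("side");cv2.imwrite("pics/side11.png",im)
x,*r=fit_template("side",im,[571,-34,1.56],(320,245)); print(x,r)
im2,d=ctrl.read_camera("top");cv2.imwrite("pics/top11.png",im2)
a=im[190:290,260:390]; b=im2[170:270,260:390]
cv2.imwrite('pics/v4.png',cv2.resize(np.vstack([a,b]),None,fx=3,fy=3,interpolation=cv2.INTER_CUBIC))
E
```

```text
t 10.6 p [495.9 107.9 194.4] Ftool(x=templ y,y=templ x) [-1.   2.7 -0.3]
t 10.6 p [495.9 107.9 194.4] yaw 1.5616 F [1.1 2.6 0.3] -> turn [ 0.     0.001 -0.275] shift [-1.964  0.622  0.014]
[572.75460167 -39.26534918   1.5763259 ] [np.float64(1.8476371765136719), np.float64(4.424206390380859), array([ 289,  217,   62,   50, 1874], dtype=int32)]
```

View pics/v4.png

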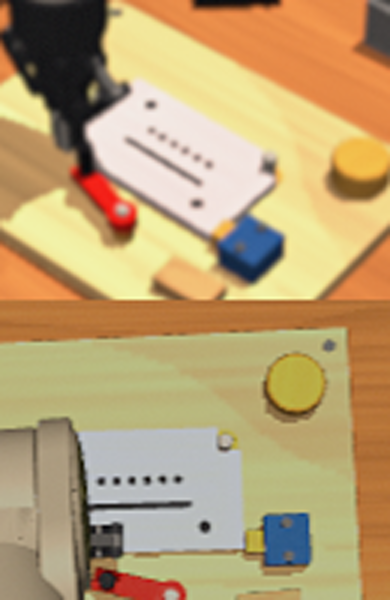

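Top view: the peg at about (335,217) px sits in the notch, the template's short edge almost touches the shoe at (344,250) px, and the button is undisturbed. I continue in small steps.

```bash

python3 -m creep '[[[0,0,-0.04],[0.022,-0.015,0],1],[[0,0,-0.08],[0.045,-0.03,0],1],[[0,0,-0.12],[0.07,-0.045,0],1],[[0,0,-0.16],[0.095,-0.06,0],1],[[0,0,-0.16],[0.095,-0.06,0],1]]' >/dev/null
python3 -c "
from h import *
fr(); go(500,100,194,1.6)"
python3 -m creep '[[[0,0,-0.04],[0.022,-0.015,0],1],[[0,0,-0.08],[0.045,-0.03,0],1],[[0,0,-0.08],[0.045,-0.03,0],1],[[0,0,-0.08],[0.045,-0.03,0],1],[[0,0,-0.08],[0.045,-0.03,0],1]]' >/dev/null
python3 -c "
from h import *
fr(); go(500,100,194,1.6)"
```

```text
t 11.2 p [493.2 106.2 194.5] Ftool(x=templ y,y=templ x) [0.5 4.3 0.8]
t 11.2 p [493.2 106.2 194.5] yaw 1.5835 F [-0.6  4.3 -0.8] -> turn [ 0.004  0.003 -0.118] shift [-0.226 -0.211  0.016]
t 11.7 p [492.1 105.1 194.8] Ftool(x=templ y,y=templ x) [-1.1  1.8 -4.9]
t 11.7 p [492.1 105.1 194.8] yaw 1.5942 F [1.  1.8 4.9] -> turn [-0.004  0.008 -0.042] shift [-0.259 -0.174  0.028]
```

```bash

python3 - <<'E'
from h import *
im,d=ctrl.read_camera("side");fr();cv2.imwrite("pics/side12.png",im)
im2,d=ctrl.read_camera("top");fr();cv2.imwrite("pics/top12.png",im2)
print(fit_template("side",im,[571,-34,1.58],(320,245)))
print(ctrl.sense()["ft_torque"])
a=im[190:270,260:390]; 
b=im2[190:270,260:390]
cv2.imwrite('pics/v5.png',cv2.resize(np.vstack([a,b]),None,fx=3.7,fy=3.7,interpolation=cv2.INTER_CUBIC))
E
```

```text
t 11.75 p [492.1 105.1 194.8] Ftool(x=templ y,y=templ x) [-0.   1.2 -5.8]
t 11.8 p [492.1 105.1 194.8] Ftool(x=templ y,y=templ x) [-0.9  1.2 -5.9]
(array([572.12983073, -36.96461774,   1.59350011]), np.float64(2.1108123779296877), np.float64(5.065856323242187), array([ 289,  218,   62,   49, 1841], dtype=int32))
[ 0.15433224 -0.08454578  0.02819532]
```

View pics/v5.png

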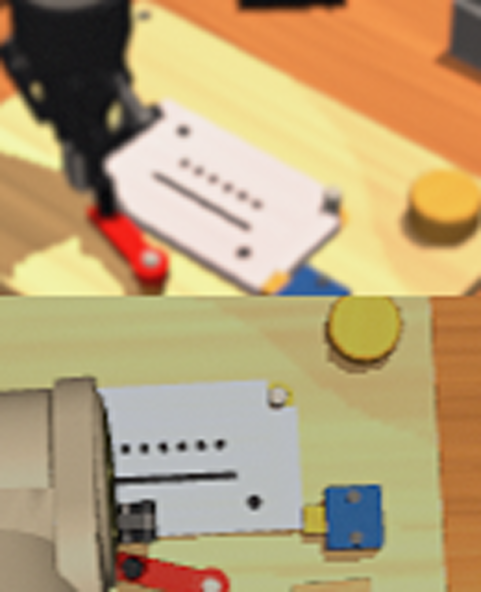

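Top view: the template is against the shoe at about (343,250) px, and the stub at (295,263) px is beside the finger. There is an unexplained upward force of 6 N, so I'll raise the tool 1.5 mm.

```bash

python3 -m creep '[[[0,0,0],[0,0,-0.02],1],[[0,0,0],[0,0,-0.04],1],[[0,0,0],[0,0,-0.05],1],[[0,0,0],[0,0,-0.05],1],[[0,0,0],[0,0,-0.05],1]]' >/dev/null
python3 - <<'E'
from h import *
fr(); go(500,100,194,1.6); s=ctrl.sense(); print(s["ft_torque"])
im,d=ctrl.read_camera("side")
for l in ("button_stub","button_pivot"):
    for r in ctrl.pinpoint("side",l)[:2]: print(l,r["confidence"],r["centre"])
    print([ (r["confidence"],r["centre"]) for r in (ctrl.read_camera("top"),ctrl.pinpoint("top",l))[1][:2]])
E
```

```text
t 12.3 p [491.6 105.2 195.7] Ftool(x=templ y,y=templ x) [-1.1  0.7 -0.6]
t 12.3 p [491.6 105.2 195.7] yaw 1.5944 F [1.  0.7 0.6] -> turn [-0.001 -0.004 -0.04 ] shift [-0.276 -0.179  0.055]
[-0.05234117  0.00920075  0.01047444]
button_stub 0.71 [289.5, 242.1]
[(0.64, [294.8, 261.5])]
button_pivot 0.69 [298.9, 253.2]
button_pivot 0.35 [377.7, 252.6]
[(0.77, [315.4, 265.4])]
```

```bash

python3 -m creep '[[[0,0,0],[0,0,-0.03],1],[[0,0,-0.04],[0.027,-0.016,-0.035],1],[[0,0,-0.08],[0.055,-0.032,-0.035],1],[[0,0,-0.08],[0.055,-0.032,-0.035],1],[[0,0,-0.08],[0.055,-0.032,-0.035],1]]' >/dev/null
python3 -c "
from h import *
fr(); go(500,100,194,1.6); print(ctrl.sense()['ft_torque'])"
python3 -m creep '[[[0,0,-0.04],[0.027,-0.016,0],1],[[0,0,-0.04],[0.027,-0.016,0],1],[[0,0,-0.04],[0.027,-0.016,0],1],[[0,0,-0.04],[0.027,-0.016,0],1],[[0,0,-0.04],[0.027,-0.016,0],1]]' >/dev/null
python3 -c "
from h import *
fr(); go(500,100,194,1.6); print(ctrl.sense()['ft_torque'])"
```

```text
t 13.15 p [490.1 104.2 197. ] Ftool(x=templ y,y=templ x) [ 0.9  0.  -0.5]
t 13.15 p [490.1 104.2 197. ] yaw 1.6055 F [-0.9 -0.   0.5] -> turn [0.001 0.    0.04 ] shift [-0.325 -0.152  0.098]
[-0.00549555  0.00094215  0.02312522]
t 13.65 p [489.4 103.7 197. ] Ftool(x=templ y,y=templ x) [ 0.1 -0.5  0.2]
t 13.65 p [489.4 103.7 197. ] yaw 1.6112 F [-0.  -0.5 -0.2] -> turn [0.001 0.    0.08 ] shift [-0.349 -0.139  0.098]
[-0.0187223   0.04478211 -0.03380202]
```

```bash

python3 - <<'E'
from h import *
im,d=ctrl.read_camera("side");cv2.imwrite("pics/side13.png",im)
im2,d2=ctrl.read_camera("top");cv2.imwrite("pics/top13.png",im2);fr()
for n in (9,10,11,12,13): print(n,fit_template("side",cv2.imread(f"pics/side{n}.png"),[571,-36,1.58],(320,245))[:3])
for n in (11,12,13): print(n,fit_template("top",cv2.imread(f"pics/top{n}.png"),[573,-33,1.6],(315,235))[:3])
a=im[200:260,270:370]; b=im2[200:275,275:375]
cv2.imwrite('pics/v6.png',cv2.resize(np.vstack([a,b]),None,fx=4.4,fy=4.4,interpolation=cv2.INTER_CUBIC))
E
```

```text
t 13.75 p [489.4 103.8 197. ] Ftool(x=templ y,y=templ x) [ 0.3 -1.5  0.5]
9 (array([568.97042572, -36.79417417,   1.44971652]), np.float64(1.444488525390625), np.float64(3.5756414794921865))
10 (array([569.06274048, -37.93910422,   1.51415686]), np.float64(1.97047119140625), np.float64(3.8886120605468752))
11 (array([568.97222381, -40.4425067 ,   1.54317707]), np.float64(1.9121017456054688), np.float64(4.179059829711914))
12 (array([572.129872  , -36.96455719,   1.59350016]), np.float64(2.1108139038085936), np.float64(5.065917358398438))
13 (array([572.76882914, -36.72247005,   1.59921806]), np.float64(2.3539794921875), np.float64(5.152255859374999))
11 (array([574.88240726, -33.26790644,   1.58336451]), np.float64(0.8886268615722657), np.float64(22.004638671875))
12 (array([574.032041  , -33.16947603,   1.59343345]), np.float64(0.9042961120605469), np.float64(27.7704248046875))
13 (array([574.01823259, -33.15368688,   1.59392078]), np.float64(0.8313087463378906), np.float64(20.772229003906247))
```

View pics/v6.png

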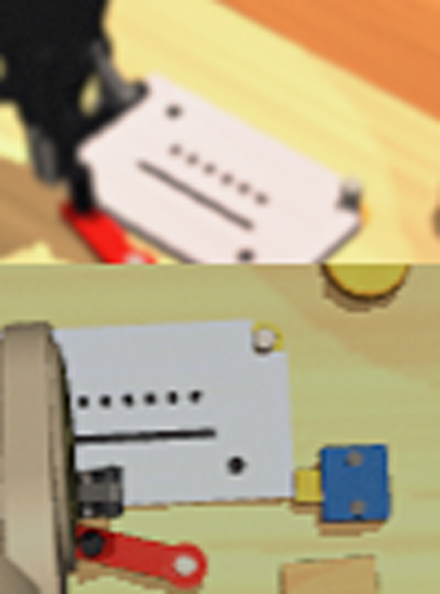

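In the top view the template is unchanged (yaw about 1.594) and touches the shoe at (345,250) px. The finger at about (297,251) px moved on without pushing it. I'll check where the finger lies relative to the step.

```bash

python3 - <<'E'
from h import *
p=ctrl.sense()["eef_pos"]; A=R.from_quat(ctrl.sense()["orientation"])
for n in("top","side"):
    print(n,"tip",proj(n,p-[0,0,.173]),"tip corners",[proj(n,p+A.apply([a,b,.173])).round(1).tolist() for a,b in((-.011,-.0145),(.011,-.0145),(.011,.0145),(-.011,.0145))])
    x={"top":(573,-33.1,1.594),"side":(570,-36.5,1.594)}[n]
    c,s=np.cos(x[2]),np.sin(x[2])
    print("step px",[proj(n,[(x[0]+c*a-s*b)/1000,(x[1]+s*a+c*b)/1000,.028]).round(1).tolist() for a,b in((148,66),(130,66),(130,84))])
    x=(571.3,-35,1.594)
    d=p[:2]*1000-x[:2]; print("TCP in template",[c*d[0]+s*d[1],-s*d[0]+c*d[1]])
    im,dep=ctrl.read_camera(n)
    K,M,t=cam(n); v,u=np.mgrid[0:480,0:640]; X=np.linalg.inv(K)@np.stack([u.ravel(),v.ravel(),np.ones(u.size)])*dep.ravel()
    W=(M.T@(X-t[:,None])).T; L=A.inv().apply(W-p)*1000
    for z0 in range(90,180,6):
        q=L[(abs(L[:,0])<18)&(abs(L[:,1])<50)&(L[:,2]>=z0)&(L[:,2]<z0+6)&(dep.ravel()>0)]
        if len(q): print(z0,len(q),q.min(0).round(1),q.max(0).round(1))
E
```

```text
top tip [277.46199959 254.22693513] tip corners [[283.4, 249.2], [283.9, 258.5], [271.5, 259.3], [271.0, 249.9]]
step px [[273.2, 248.2], [280.9, 247.8], [281.2, 255.5]]
TCP in template [np.float64(140.61481659653543), np.float64(78.69917577849466)]
90 2 [ -8.2 -46.5  90.1] [ -8.  -44.3  90.2]
96 1 [-11.1 -37.6  96.1] [-11.1 -37.6  96.1]
102 1 [ 10.8 -36.2 102.8] [ 10.8 -36.2 102.8]
144 1 [ 16.5 -38.8 148.6] [ 16.5 -38.8 148.6]
150 4 [ 13.7 -45.5 152.9] [ 16.7 -34.1 155.5]
156 3 [ 13.8 -40.8 156.2] [ 16.4 -33.9 158.1]
162 3 [-16.6 -47.1 164. ] [-16.2 -42.3 166.9]
168 2 [-16.9 -39.9 168.2] [-16.8 -37.6 168.4]
174 11 [-17.4 -49.7 174.9] [ 16.4 -33.3 179.8]
side tip [282.26116137 238.82350438] tip corners [[289.9, 238.9], [283.7, 244.1], [274.6, 238.7], [280.8, 233.6]]
step px [[283.6, 233.9], [289.2, 237.3], [284.0, 241.4]]
TCP in template [np.float64(140.61481659653543), np.float64(78.69917577849466)]
90 54 [ -2.9 -47.5  90.2] [17.8 49.9 95.9]
96 38 [  2.  -48.2  96. ] [ 17.9  49.4 102. ]
102 47 [ -3.  -47.2 102. ] [ 18.   48.1 107.9]
108 54 [-14.6 -46.9 108. ] [ 17.9  46.  114. ]
114 41 [-12.4 -39.4 114.2] [ 15.9  39.  119.7]
120 60 [ -8.8 -29.6 120. ] [ 18.   35.7 126. ]
126 33 [ -3.1 -30.9 126.1] [ 17.5  26.1 131.3]
132 14 [  7.2 -27.3 132.2] [ 14.8  22.5 137.4]
138 15 [  5.7 -13.2 138.5] [ 15.7  11.8 143.7]
144 21 [  3.2 -15.8 144.2] [ 14.   13.4 149.1]
150 16 [ -3.5 -14.5 150.6] [ 15.2   5.4 155.8]
156 19 [ -3.9 -15.6 156.2] [ 13.8  11.6 161.9]
162 14 [ -9.3 -22.9 163.6] [ 12.1  11.8 167.7]
168 97 [-18.  -49.9 168.1] [ 13.9   5.  174. ]
174 60 [-16.1 -49.3 174.1] [ 17.   49.3 180. ]
```

```bash

python3 -m creep '[[[0,0,0],[0,0.1,0],1],[[0,0,0],[0,0.2,0],1],[[0,0,0],[0,0.2,0.05],1],[[0,0,0],[0,0.2,0.1],1],[[0,0,0],[0,0.2,0.1],1]]' >/dev/null
python3 -c "
from h import *
fr()
"
python3 -m creep '[[[0,0,0],[0,-0.05,0],1],[[0,0,0],[0,-0.1,0],1],[[0,0,0],[0,-0.13,0],1],[[0,0,0],[0,-0.16,0],1],[[0,0,0],[0,-0.16,0],1]]' >/dev/null
python3 -c "
from h import *
fr()
im,d=ctrl.read_camera('top');cv2.imwrite('pics/top14.png',im)
print(fit_template('top',im,[573,-33,1.6],(315,235))[:3])
"
```

```text
t 14.35 p [488.9 109.8 193.6] Ftool(x=templ y,y=templ x) [ 0.2 -0.5  0.3]
t 14.85 p [489.2 105.6 194. ] Ftool(x=templ y,y=templ x) [0.8 6.5 1.7]
(array([574.04253714, -33.18034827,   1.59456906]), np.float64(0.8120605468750001), np.float64(20.068714599609372))
```

The plate takes the push (6.5 N) at TCP z=194 but not at 197, so the engagement is shallow. I'll back off, go lower while watching Fz, and push again.

```bash

python3 -m creep '[[[0,0,0],[0,0.1,0],1],[[0,0,0],[0,0.1,0.03],1],[[0,0,0],[0,0.1,0.05],1],[[0,0,0],[0,0.1,0.05],1],[[0,0,0],[0,0.1,0.05],1]]' >/dev/null
python3 -c "
from h import *
fr()
"
python3 -m creep '[[[0,0,0],[0,0,0.02],1],[[0,0,0],[0,0,0.04],1],[[0,0,0],[0,0,0.05],1],[[0,0,0],[0,0,0.05],1],[[0,0,0],[0,0,0.05],1]]' >/dev/null
python3 -c "
from h import *
fr()
"
```

```text
t 15.4 p [489.2 107.8 192.4] Ftool(x=templ y,y=templ x) [1.1 0.1 0.4]
t 15.9 p [489.2 107.9 191.5] Ftool(x=templ y,y=templ x) [ 2.1 -0.2 -5. ]
```

Fz shows up again near the stub (the wide linkage is close above it). I'll lift, turn the tool 90° so the linkage spreads away from the stub, and push with the fingers' side.

```bash

python3 -m creep '[[[0,0,0],[0,0.2,0],1],[[0,0,0],[0,0.2,-0.7],1],[[0,0,0],[0,0.2,-1.5],1],[[0,0,0],[0,0.2,-2],1],[[0,0,0],[0,0.2,-2],1]]' >/dev/null
python3 -c "
from h import *
go(487,109.5,240,0.024);print(ctrl.sense()['joint_positions'].round(2))
im,d=ctrl.read_camera('top')
print(fit_template('top',im,[573,-33,1.6],(315,235))[:3])
for l in('button_stub','button_pivot'):print([(r['confidence'],r['centre']) for r in ctrl.pinpoint('top',l)])
"
```

```text
t 16.4 p [490.  114.3 252.9] yaw 1.6115 F [0.4 0.6 0.1] -> turn [ 0.027  0.021 11.369] shift [ 0.107 -0.156  0.429]
[ 0.07  0.28 -0.4   0.89  0.    0.03]
(array([574.11843662, -32.74823209,   1.59846437]), np.float64(0.8356185913085938), np.float64(18.25568264504674))
[(0.75, [295.0, 264.2])]
[(0.7, [314.9, 265.7]), (0.34, [336.6, 221.1])]
```

```bash

python3 -m creep '[[[0,0,1],[0,0,0],1],[[0,0,2],[0,0,0],1],[[0,0,3],[0,0,0],1],[[0,0,4],[0,0,0],1],[[0,0,5],[0,0,0],1]]' >/dev/null
python3 -m creep '[[[0,0,1],[0,0,0],1],[[0,0,2],[0,0,0],1],[[0,0,3],[0,0,0],1],[[0,0,4],[0,0,0],1],[[0,0,5],[0,0,0],1]]' >/dev/null
python3 -m creep '[[[0,0,0.7],[0,0,0],1],[[0,0,1.37],[0,0,0],1],[[0,0,1.37],[0,0,0],1],[[0,0,1.37],[0,0,0],1],[[0,0,1.37],[0,0,0],1]]' >/dev/null
python3 -c "
from h import *
go(487,112.5,193.5,0.024)"
```

```text
t 18.05 p [488.8 113.9 250.4] yaw 0.0252 F [ 0.3 -0.5 -0. ] -> turn [-0.006 -0.     0.008] shift [-0.046 -0.058  1.897]
```

```bash

python3 -m creep '[[[0,0,0],[-0.05,-0.06,0.6],1],[[0,0,0],[-0.05,-0.06,1.2],1],[[0,0,0],[-0.05,-0.06,1.7],1],[[0,0,0],[-0.05,-0.06,1.89],1],[[0,0,0],[-0.05,-0.06,1.89],1]]' >/dev/null
python3 -m creep '[[[0,0,0],[-0.03,0,0],1],[[0,0,0],[-0.06,0,0],1],[[0,0,0],[-0.1,0,0],1],[[0,0,0],[-0.13,0,0],1],[[0,0,0],[-0.17,0,0],1]]' >/dev/null
python3 -c "
from h import *
fr()"
python3 -m creep '[[[0,0,0],[-0.03,0,0],1],[[0,0,0],[-0.06,0,0],1],[[0,0,0],[-0.09,0,0],1],[[0,0,0],[-0.1,0,0],1],[[0,0,0],[-0.1,0,0],1]]' >/dev/null
python3 -c "
from h import *
fr()"
```

```text
t 19.05 p [487.4 107.2 194.6] Ftool(x=templ y,y=templ x) [ 0.9  0.3 -0.4]
t 19.55 p [487.3 105.1 194.3] Ftool(x=templ y,y=templ x) [ 6.1 -0.5 -0.6]
```

```bash

python3 -m creep '[[[0,0,0],[-0.01,0,0],1],[[0,0,0],[-0.02,0,0],1],[[0,0,0],[-0.03,0,0],1],[[0,0,0],[-0.03,0,0],1],[[0,0,0],[-0.03,0,0],1]]' >/dev/null
python3 -c "
from h import *
fr()"
python3 -m creep '[[[0,0,0],[-0.01,0,0],1],[[0,0,0],[-0.02,0,0],1],[[0,0,0],[-0.02,0,0],1],[[0,0,0],[-0.02,0,0],1],[[0,0,0],[-0.02,0,0],1]]' >/dev/null
python3 -c "
from h import *
fr();print(ctrl.sense()['ft_torque'])"
```

```text
t 20.05 p [487.3 104.6 194.3] Ftool(x=templ y,y=templ x) [ 8.  -1.  -0.6]
t 20.55 p [487.2 104.2 194.3] Ftool(x=templ y,y=templ x) [ 8.7 -1.  -1.4]
[1.84109181 0.21912908 0.03994191]
```

```bash

python3 -m creep '[[[0,0,0],[-0.01,0,0],1],[[0,0,0],[-0.02,0,0],1],[[0,0,0],[-0.03,0,0],1],[[0,0,0],[-0.03,0,0],1],[[0,0,0],[-0.03,0,0],1]]' >/dev/null
python3 -c "
from h import *
fr();im,d=ctrl.read_camera('top');cv2.imwrite('pics/top20.png',im)
print(fit_template('top',im,[573,-33,1.6],(315,235))[:3])"
python3 -m creep '[[[0,0,0],[-0.01,0,0],1],[[0,0,0],[-0.01,0,0],1],[[0,0,0],[-0.01,0,0],1],[[0,0,0],[-0.01,0,0],1],[[0,0,0],[-0.01,0,0],1]]' >/dev/null
python3 -c "
from h import *
fr();print(ctrl.sense()['ft_torque'])"
```

```text
t 21.05 p [487.2 103.7 194.4] Ftool(x=templ y,y=templ x) [10.9 -1.4 -0.7]
(array([573.96663907, -33.36379308,   1.59353212]), np.float64(0.7351783752441406), np.float64(15.740455627441413))
t 21.6 p [487.1 103.5 194.4] Ftool(x=templ y,y=templ x) [12.2 -1.4 -0.6]
[ 2.47405778  0.24896086 -0.01920478]
```

```bash

python3 -m creep '[[[0,0,0],[-0.007,0,0],1],[[0,0,0],[-0.007,0,0],1],[[0,0,0],[-0.007,0,0],1],[[0,0,0],[-0.007,0,0],1],[[0,0,0],[-0.007,0,0],1]]' >/dev/null
python3 -c "
from h import *
fr()"
python3 -m creep '[[[0,0,0],[0,0,0],1],[[0,0,0],[0,0,0],1],[[0,0,0],[0,0,0],1],[[0,0,0],[0,0,0],1],[[0,0,0],[0,0,0],1]]' >/dev/null
python3 -c "
from h import *
fr();print(ctrl.sense()['ft_torque'])"
```

```text
t 22.1 p [487.1 103.4 194.4] Ftool(x=templ y,y=templ x) [12.4 -1.7 -1.4]
t 22.6 p [487.1 103.4 194.4] Ftool(x=templ y,y=templ x) [12.6 -1.6 -1.1]
[2.57793672 0.17651211 0.0346197 ]
```

Held for over 0.5 s at about 12.5 N on the finger, which is about 10 N on the stop. Now I release slowly and lift.

```bash

python3 -m creep '[[[0,0,0],[0.02,0,0],1],[[0,0,0],[0.04,0,0],1],[[0,0,0],[0.08,0,0],1],[[0,0,0],[0.2,0,0],1],[[0,0,0],[0.4,0,0],1]]' >/dev/null
python3 -m creep '[[[0,0,0],[0,0,-1],1],[[0,0,0],[0,0,-2],1],[[0,0,0],[0,0,-2.5],1],[[0,0,0],[0,0,-2.5],1],[[0,0,0],[0,0,-2.5],1]]' >/dev/null
python3 -c "
from h import *
fr()
for n,sd,x0 in(('top',(315,235),[573,-33,1.6]),('side',(320,245),[570,-36,1.59])):
    im,d=ctrl.read_camera(n);cv2.imwrite(f'pics/{n}21.png',im)
    print(fit_template(n,im,x0,sd)[:3])
    for l in('button_stub','button_pivot'):
        for r in ctrl.pinpoint(n,l): print(l,r['confidence'],r['centre'],onz(n,r['centre'],.0585).round(4))
"
```

```text
t 23.6 p [487.1 113.4 268.9] Ftool(x=templ y,y=templ x) [ 0.1 -0.6  0.6]
(array([574.24721311, -32.72630294,   1.60367504]), np.float64(0.7651569366455078), np.float64(11.029399111517712))
button_stub 0.63 [294.8, 262.9] [0.4675 0.0623 0.0585]
button_pivot 0.51 [315.5, 266.0] [0.4596 0.0151 0.0585]
(array([569.71613323, -34.29300635,   1.57472455]), np.float64(1.8773162841796878), np.float64(3.7536376953125))
button_stub 0.88 [288.6, 244.9] [0.4608 0.0533 0.0585]
button_pivot 0.75 [298.6, 253.2] [0.4565 0.0183 0.0585]
```

The template rests home (yaw 1.604, board 1.60, notch on the peg). Now the button: I bring the closed fingers to the parked side of the stub.

```bash

python3 -m creep '[[[0,0,-1],[0,-0.4,0],1],[[0,0,-2],[0,-0.8,0],1],[[0,0,-3],[-0.4,-1.2,0],1],[[0,0,-4],[-0.8,-1.5,0],1],[[0,0,-5],[-1.6,-1.5,0],1]]' >/dev/null
python3 -m creep '[[[0,0,-1],[0,0,0],1],[[0,0,-2],[0,0,0],1],[[0,0,-3],[0,0,0],1],[[0,0,-4],[0,0,0],1],[[0,0,-4.5],[0,0,0],1]]' >/dev/null
python3 -c "
from h import *
go(441.6,62.6,221,1.35); print(ctrl.sense()['joint_positions'].round(2))"
```

```text
t 24.9 p [443.2  64.2 268.8] yaw 1.3543 F [-0.1 -0.4 -0.4] -> turn [-0.    -0.005  0.031] shift [ 0.038 -0.065  1.595]
[-0.04  0.16 -0.5   0.91  0.    0.18]
```

```bash

python3 -m creep '[[[0,0,0],[0.1,-0.06,0.4],1],[[0,0,0],[0.1,-0.06,0.8],1],[[0,0,0],[0.1,-0.06,1.2],1],[[0,0,0],[0.1,-0.06,1.57],1],[[0,0,0],[0.1,-0.06,1.57],1]]' >/dev/null
python3 -c "
from h import *
fr()
im,d=ctrl.read_camera('side');cv2.imwrite('pics/side22.png',im)
a=im[190:290,240:370]; cv2.imwrite('pics/v7.png',cv2.resize(a,None,fx=5,fy=5,interpolation=cv2.INTER_CUBIC))"
```

```text
t 25.4 p [439.1  63.2 220.5] Ftool(x=templ y,y=templ x) [0.2 0.3 0.7]
```

View pics/v7.png

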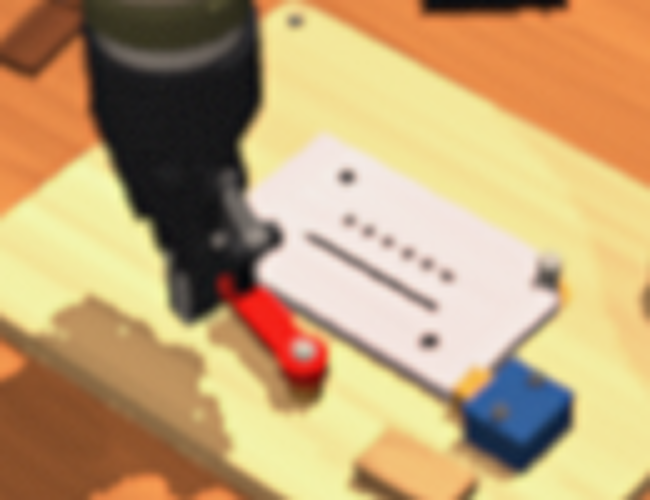

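The finger stands on the parked side of the stub (finger at about (278,251) px, red arm at (284,247)–(301,260)). The template lies square on peg and stop. Now I swing.

```bash

python3 -m creep '[[[0,0,0],[-0.05,0,0],1],[[0,0,0],[-0.1,0,0],1],[[0,0,0],[-0.15,0,0],1],[[0,0,0],[-0.2,0,0],1],[[0,0,0],[-0.2,0,0],1]]' >/dev/null
python3 -c "
from h import *
fr()"
python3 -m creep '[[[0,0,1],[-0.238,0.067,0],1],[[0,0,2],[-0.483,0.101,0],1],[[0,0,3],[-0.73,0.1,0],1],[[0,0,4],[-0.974,0.065,0],1],[[0,0,5],[-1.212,-0.004,0],1]]' >/dev/null
python3 -c "
from h import *
fr()
im,d=ctrl.read_camera('side')
for r in ctrl.pinpoint('side','button_stub'): print(r['confidence'],r['centre'],onz('side',r['centre'],.0585))"
```

```text
t 25.95 p [446.2  61.8 222.4] Ftool(x=templ y,y=templ x) [-0.4 -0.3  0.6]
t 26.45 p [481.3  54.3 222.1] Ftool(x=templ y,y=templ x) [ 2.9  0.5 -0.9]
0.66 [302.7, 241.0] [0.49091252 0.03755256 0.0585    ]
```

```bash

python3 -m creep '[[[0,0,1],[-0.238,0.067,0],1],[[0,0,2],[-0.483,0.101,0],1],[[0,0,3],[-0.73,0.1,0],1],[[0,0,3.5],[-0.85,0.085,0],1],[[0,0,4],[-0.974,0.065,0],1]]' >/dev/null
python3 -c "
from h import *
fr();go(503,30,222,0.03)
im,d=ctrl.read_camera('side')
for r in ctrl.pinpoint('side','button_stub'): print(r['confidence'],r['centre'],onz('side',r['centre'],.0585))"
```

```text
t 27.05 p [500.   31.9 221.9] Ftool(x=templ y,y=templ x) [ 2.  -1.2  0.4]
t 27.05 p [500.   31.9 221.9] yaw 0.0945 F [-1.4  1.9 -0.4] -> turn [-0.009 -0.007  0.462] shift [-0.074  0.094 -0.004]
0.77 [313.7, 241.5] [0.50609252 0.0174597  0.0585    ]
```

```bash

python3 -m creep '[[[0,0,0.2],[-0.05,0.01,0],1],[[0,0,0.46],[-0.1,0.03,0],1],[[0,0,0.46],[-0.1,0.03,0],1],[[0,0,0.46],[-0.1,0.03,0],1],[[0,0,0.46],[-0.1,0.03,0],1]]' >/dev/null
python3 -c "
from h import *
fr()"
python3 -m creep '[[[0,0,0],[-0.02,0,0],1],[[0,0,0],[-0.04,0,0],1],[[0,0,0],[-0.06,0,0],1],[[0,0,0],[-0.06,0,0],1],[[0,0,0],[-0.06,0,0],1]]' >/dev/null
python3 -c "
from h import *
fr()"
```

```text
t 27.65 p [501.6  29.  222.1] Ftool(x=templ y,y=templ x) [ 1.8 -0.7 -0.5]
t 28.15 p [501.6  27.9 222.1] Ftool(x=templ y,y=templ x) [ 7.  -0.7 -1. ]
```

The force rise marks the end stop. I retreat and check.

```bash

python3 -m creep '[[[0,0,0],[0.05,0,0],1],[[0,0,0],[0.2,0,0],1],[[0,0,0],[0.5,0,0],1],[[0,0,0],[0.8,0,-0.3],1],[[0,0,0],[1,0,-1.5],1]]' >/dev/null
python3 -m creep '[[[0,0,0],[0.5,0,-1],1],[[0,0,0],[2,-1,-2.5],1],[[0,0,0],[3.5,-2,-3],1],[[0,0,0],[5,-3,-3],1],[[0,0,0],[5,-3,-3],1]]' >/dev/null
python3 - <<'E'
from h import *
fr()
for n,sd,x0 in(('top',(315,230),[573,-33,1.6]),('side',(320,240),[570,-36,1.59])):
    im,d=ctrl.read_camera(n);cv2.imwrite(f'pics/{n}30.png',im)
    print(fit_template(n,im,x0,sd)[:3])
a=cv2.imread("pics/top30.png")[160:310,220:400]; cv2.imwrite('pics/v8.png',cv2.resize(a,None,fx=4,fy=4,interpolation=cv2.INTER_CUBIC))
E
```

```text
t 29.15 p [404.5 206.7 359.2] Ftool(x=templ y,y=templ x) [0.3 0.5 0.2]
(array([574.42562004, -31.44636898,   1.60594726]), np.float64(0.8084220886230469), np.float64(3.6160939788818305))
(array([572.87046229, -33.10809475,   1.60410048]), np.float64(2.49140625), np.float64(26.691284179687457))
```

View pics/v8.png

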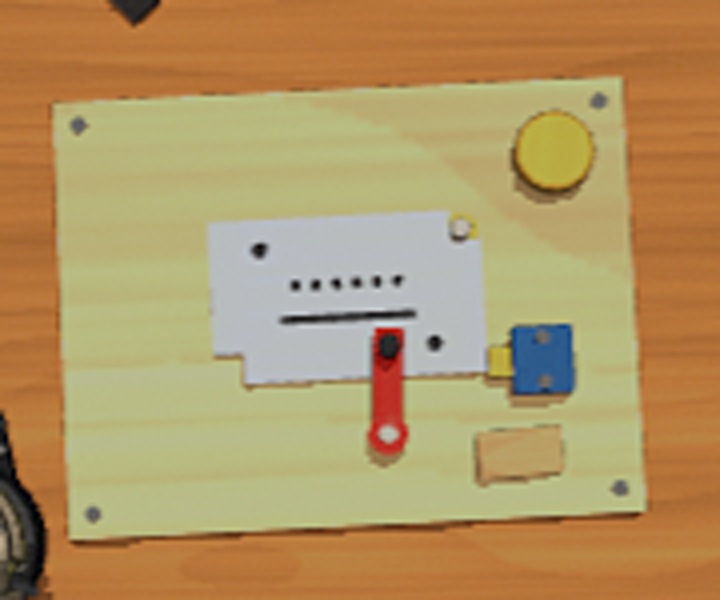

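The final top view shows the notch on the peg at (335,217) px, the short edge on the shoe at (344,250) px, and the template square. The button is fully across at (317,248) px, the bystanders are unmoved and the robot is clear, so I hand in.

```bash
python3 -c "
from rig import ctrl
print(ctrl.close_job())"
```

```text
the job is handed in; nothing more can be done
None
```

The job is handed in: the template is seated on the peg and rests square, having leaned on the stop at an estimated 10 N (12.5 N measured at the finger) for over half a second; the button is fully across its edge, and nothing else on the board looked moved in the last picture.

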